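Index the slide reader and lift out its cassette

TASK

The slide cassette stands under the reader's head: with the knob, turn the carousel by exactly one position, towards the side where the empty steel tray stands (never the other way), until it rests in its click stop with the cassette still seated. Then pinch the cassette's two side catches fully together, lift it straight up out of its dock well clear of the whole carousel (a good 6 cm), and finish while still holding it there, upright and still, catches pinched; the carousel stays in its new position and the tray, bottle and beaker stay where they are.

Things in the scene. Friction and masses are not known exactly. Their poses are not given: they have to be found in the camera images.
- reader: White round reader base, 300 mm across, 22 mm high, fixed. Origin: centre of its underside, on the carousel's vertical axis. Its +x points from the axis to the read head. On its -x side a small grey housing (out to 175 mm from the axis, 40 mm high) holds the spring roller that makes the click stops.
- read_head (a point): Under the read head's arm, 112 mm from the axis, 116 mm above the table. The arm (24 mm wide, 26 mm high) overhangs the outer half of the reader's +x station, from 100 to 154 mm from the axis; it ends in a 30 x 34 mm pillar, 145 mm high, 138 to 168 mm from the axis. The cassette cannot be lifted under it.
- carousel (a joint): Angle of the carousel, rad: 0 at the start (cassette under the read head); positive is counter-clockwise from above and takes the cassette towards the reader's +y (unload_left), negative towards -y. Click stops every 1.257 rad (72 degrees), pulling in over the last 0.04 rad; leaving one takes about 0.3 N m; between stops it turns almost freely and stays where left.
- knob_grip (a point): Point to grip on the carousel's black bar knob, on the carousel's axis, 118 mm above the table. The bar is 60 mm long along the point's x, 16 mm wide along its y (grip it across this) and goes from 94 to 130 mm above the table; below it is a 15 mm stem. The point turns with the carousel: at joint 0 its x is the reader's x.
- unload_left (a point): Place, fixed in the reader, where the middle of the cassette's underside comes at carousel = +1.257: 100 mm from the axis, 72 degrees counter-clockwise of the reader's x, 38 mm above the table (the top of the grey carousel disc, 250 mm across). At the start an empty aluminium dock is there.
- unload_right (a point): The same at carousel = -1.257, 72 degrees clockwise of the reader's x. The carousel has five such docks; the two farthest from the cassette have low black covers (24 mm high). Dock lips rise 16 mm above the disc and span 73 mm along the rim, dock walls 14 mm and 50 mm radially.
- cassette: White upright slide cassette, loose, about 0.2 kg, in a dock with 1.5 mm play. Origin: middle of its underside, 38 mm above the table when seated; z up, x radially outwards, y along the rim. Box 40 (x) x 30 (y) x 70 mm high, slide edges in the top. On its +y and -y sides stand grey sprung catch plates whose feet lock it under the dock's lips.
- cassette_grip (a point): Where to pinch: middle between the catch plates, 47 mm above the cassette's underside, fingers closing along the cassette's y. Axes as cassette. Plates are 24 mm wide (x), 4 to 66 mm above the underside, 50 mm over their outer faces. Keep fingertips 17 mm or more above the underside, clear of the dock's lips.
- catch_left (a joint): Inward travel, m, of the catch on the cassette's +y side: 0 sprung out (its foot, 4 to 9 mm up, sticks out 5 mm under the dock's lip: locked), 0.006 in against its stop (38 mm over both plates when both are in). Spring 2.4 N at 0, 4.8 N at 0.006. The foot is free of the lip from about 0.004. A 40 N grip holds both at their stops and carries the cassette.
- catch_right (a joint): The same for the catch on the cassette's -y side.
- tray: Empty open steel tray, 100 x 130 x 28 mm high, loose, 0.35 kg, on the table at the reader's +y or -y side. Origin: centre of its underside. It shows towards which side to turn; leave it alone.
- bottle: Amber bottle with white cap, 60 mm diameter, 120 mm high, loose, on the other side of the reader. Origin: centre of its underside. Leave it alone.
- beaker: White open beaker, 72 mm across, 85 mm high, loose, on the table at the left, nearer the robot. Origin: centre of its underside. Leave it alone.
Mind the look-alikes: they are no part of the job. Of the things like the cassette, leave any that is green or turquoise; of the rest the smaller one is meant.

How it is judged (in metres and radians):
On the way, in this order (a step that is already met when the one before it is completed fails the run):
1. the carousel rests one position on, towards the tray's side, with the cassette still seated (((y of tray in the frame of reader above 0 m and value of joint carousel between 1.18664 and 1.32664 rad) or (y of tray in the frame of reader below 0 m and value of joint carousel between -1.32664 and -1.18664 rad)) and velocity of joint carousel between -0.1 and 0.1 rad/s and z of cassette in the frame of reader below 0.042 m), for 0.3 s.
2. the cassette is lifted clear with both catches pinched (value of joint each of catch_left, catch_right above 0.0042 m and z of cassette in the frame of reader above 0.088 m and contact force between the fingers and cassette above 2 N), for 0.2 s.
At the end, for the whole second after the job is handed in: Carousel within 0.07 rad of the stop one step (1.257 rad) towards the tray; cassette in the fingers (over 2 N), both catches 4.2 mm in or more, underside 50 mm or more above its seat, upright within 0.26 rad, under 30 mm/s, touching neither reader nor bystanders (all of step 2 and ((y of tray in the frame of reader above 0 m and value of joint carousel between 1.18664 and 1.32664 rad) or (y of tray in the frame of reader below 0 m and value of joint carousel between -1.32664 and -1.18664 rad)) and angle between cassette's own z axis and vertical below 0.26 rad and linear speed of cassette below 0.03 m/s and contact force between cassette and reader below 0.1 N and contact force between cassette and tray below 0.1 N and contact force between cassette and bottle below 0.1 N and contact force between cassette and beaker below 0.1 N); the arm keeps its last pose, push and grip.
It fails at once if the cassette is torn from its dock with a catch not pinched (z of cassette in the frame of reader between 0.043 and 0.052 m and value of joint any of catch_left, catch_right below 0.002 m).
It fails at once if the carousel is turned the wrong way or well past the next position ((y of tray in the frame of reader above 0 m and value of joint carousel below -0.5 rad) or (y of tray in the frame of reader below 0 m and value of joint carousel above 0.5 rad) or value of joint carousel above 1.85664 rad or value of joint carousel below -1.85664 rad).
It fails at once if a bystander is moved by more than 30 mm or tipped over (distance of any of tray, bottle, beaker from where it was at the start of the episode above 0.03 m or angle between any of tray, bottle, beaker's own z axis and vertical above 0.5 rad).
It also fails if it takes over 51 s, if anything falls off the work surface, if the arm or the gripper's body presses on something with over 40 N, if the wrist force passes 120 N, or if a joint passes its speed limit or range.

ROBOT

A 6-joint arm with a two-finger parallel gripper is mounted at the origin on the work surface. World frame = base frame: x ahead of the robot, y to its left, z up, the work surface at z = 0. Lengths are in mm, angles in rad, forces in N, time in s.
With the tool pointing down it reaches from about 300 to 775 mm from the base axis. Payload 14.6 kg.
Tool frame: the origin (TCP) lies between the finger pads; the fingertips stand manip.tip_reach ahead of it and the grasp point (between the pads) lies 5 mm behind it (manip.tip_reach is the distance from the TCP to the fingertips, in mm); z points along the fingers, y is the line along which they close (so a half turn about z gives the same grasp; the last joint's range is limited). The gripper opens to 94 mm and grips with 3 to 60 N. Pads are 16 mm wide; open, the fingers measure 119 mm over their backs; the gripper's body (75 mm by 177 mm) begins 78 mm behind the grasp point.
Start: joints at [-1.416, 0.3, 1.521, -0, 1.321, -0.067], TCP at [120.986, -536.518, 219.446] pointing down, gripper open.
Joint ranges: [-3.03, 3.03], [-0.79, 2.21], [0.23, 2.52], [-1.04, 4.18], [0, 3.07], [-2.55, 2.55]. Speed limits (rad/s): [2.22, 2.22, 2.57, 3.14, 3.14, 3.14].

INTERFACE

Orientations are given as [roll, pitch, yaw] about the fixed x, y, z axes, in that order (R = Rz(yaw) Ry(pitch) Rx(roll)).
In Python, from cell import manip gives the robot as it stands. The module is installed in compiled form; this text tells all that it offers.
- The arm moves only by the shell command python3 -m creep 'ROWS' [FORCE]. ROWS is JSON, a list of rows, each a list of 3 entries, a list of its own where there are three numbers: the opening, from -1 (shut) to 1 (fully open), then the shift along the tool's x, y, z in cm, then the turn about the tool's z in units of 5 degrees (1.0 is 5 degrees). In form: [[grip, [tx, ty, tz], roll], ...]. A call has 1 to 12 rows; each row is the pose to reach, as a shift and turn from the pose commanded when the call began, along the tool's axes at that moment; what a row does not reach only later rows make up. A row lasts 1/10 s, in which the tool goes at most 50 mm and 8.59 degrees, less where a joint would pass 70% of its speed; a pose out of reach is approached as far as the arm can. A call with a gripper value outside its range is refused whole. The fingers move at their own pace and stop on an object; FORCE is the grip in N (left out, the last holds). Time passes only in rows, so rows that repeat a pose let the fingers close. It gives the time, the measured TCP pose, the force, the opening and the grip force at its end, in the units of the state.
- manip.read_state(): the state, without advancing time (a new reading comes with each control period).
- manip.camera(name): name is "side" or "top" or "wrist"; returns the picture (480x640x3 uint8, red, green, blue); there is no depth.
- manip.camera_params(name): a dict with "fovy" (degrees; the focal length in pixels is half the picture's height over the tangent of half this angle, whatever the lens; pixels are square), "cx", "cy" (the principal point, pixels), "origin" and "attitude" of the camera in the world. Camera axes: x right, y down, z forward; pixel columns grow to the right and rows downward; lengths in mm; the calibration is good to about 2 mm. A picture is of the moment at which its call begins: read the wrist's pose just before it. camera_params takes no time and is no camera call; for the wrist camera it gives the pose at the moment of the call.
- manip.sign_off(): hands the job in; it is judged then, once.
The state is a dict: "clock": time; "joints": joint angles; "qd": joint speeds; "effort": joint torques, N m; "eef_pos": TCP position; "eef_rot": TCP orientation; "wrist_force": force on the tool from outside, world axes, zero at the start; "moment": the same for the moment, N m; "finger_gap": finger opening in mm; "finger_force": force on a finger pad.
Only numpy, scipy, OpenCV 4.12 (cv2) and the standard library are available. Lean on these libraries where they do the work, as an engineer would, in place of code of your own. Each camera call takes 0.05 s, during which the arm holds its last target. There are 200 camera calls.

## Working session

There is one attempt and no reset: what is moved stays moved. The work goes in short steps, Python scripts to look and compute and a shell command to move; the robot and the scene stay as the last step left them, time stands still between calls to the robot, and variables do not carry over. Pictures are saved under pics/ and viewed, at most 10 in all, crops included, and the job is handed in when it is done.

```bash
mkdir -p pics; python3 - <<'E'
from cell import manip
import cv2
print(manip.read_state(), manip.tip_reach)
for n in("top","side"):
    p=manip.camera_params(n);print(n,p)
    cv2.imwrite(f"pics/{n}0.png",manip.camera(n)[:,:,::-1])
E
```

```text
{'clock': 0.0, 'joints': array([-1.41559509e+00,  3.00451728e-01,  1.52159015e+00,  1.42702446e-05,
        1.32071620e+00, -6.65961738e-02]), 'qd': array([ 5.51710772e-04, -6.30929045e-05,  3.67649504e-04, -2.05472319e-04,
        1.81519187e-03, -1.03381636e-03]), 'effort': array([ 3.97178010e-03, -5.31796753e+01, -3.52732015e+01,  7.09800725e-02,
        2.44419841e-02, -9.05893148e-05]), 'eef_pos': array([ 120.95407562, -536.27436423,  218.893117  ]), 'eef_rot': array([-3.14043073e+00, -9.13469720e-05,  2.21793819e-01]), 'wrist_force': array([0.47460316, 0.20816327, 0.91900508]), 'moment': array([ 0.00161962, -0.00300154, -0.02016715]), 'finger_force': 0.0, 'finger_gap': 93.94152885364402} 14.0
top {'fovy': 50.878056887176506, 'cx': 310.36294566081426, 'cy': 234.6072887799014, 'origin': array([ 416.35843513,   12.74243681, 1090.77645752]), 'attitude': array([-2.95984801, -0.01515534, -1.56943979])}
side {'fovy': 55.62729917842301, 'cx': 314.7087702830289, 'cy': 243.2259614627015, 'origin': array([ 492.59823068, -610.91913317,  796.50519478]), 'attitude': array([-2.41111769,  0.0127834 , -0.16458605])}
```

View pics/top0.png

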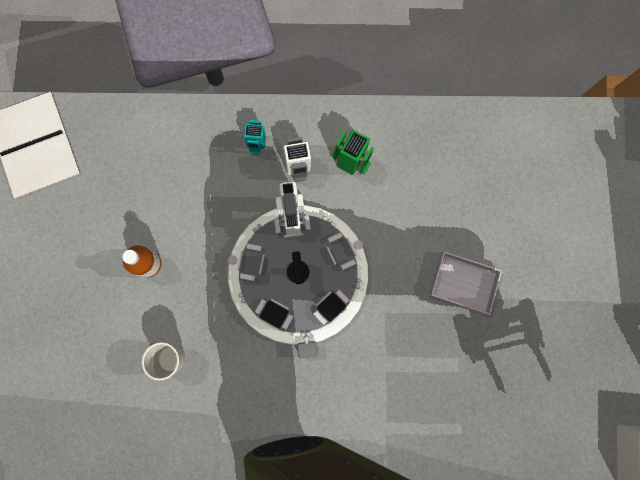

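View pics/side0.png

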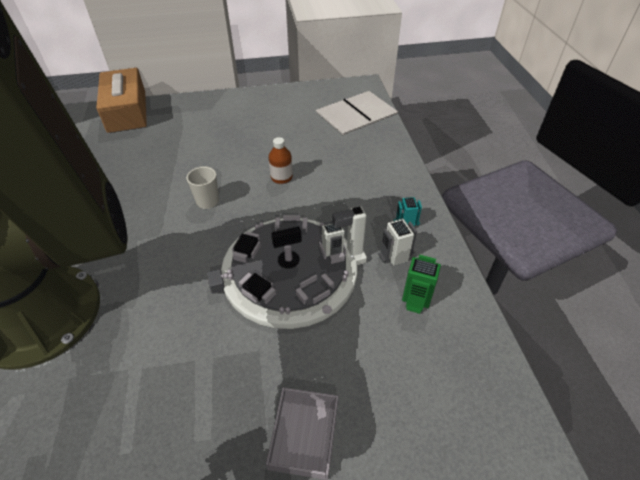

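The tray is on the right of the top view, which is the reader's −y side. So the turn is clockwise (negative), towards unload_right.

```bash
cat > h.py <<'E'
import numpy as np,cv2
from scipy.spatial.transform import Rotation as R
def ray(p,u,v):
    f=240/np.tan(np.radians(p['fovy'])/2)
    return R.from_euler('xyz',p['attitude']).apply([(u-p['cx'])/f,(v-p['cy'])/f,1.])
def cast(p,u,v,z):
    d=ray(p,u,v);return p['origin']+d*(z-p['origin'][2])/d[2]
def proj(p,X):
    f=240/np.tan(np.radians(p['fovy'])/2)
    c=R.from_euler('xyz',p['attitude']).inv().apply(np.array(X)-p['origin']);return c[:2]/c[2]*f+[p['cx'],p['cy']]
E
python3 - <<'E'
from h import *
from cell import manip
from scipy.optimize import least_squares
p=manip.camera_params("top");im=cv2.imread("pics/top0.png")
# outer rim edge: radial search from approx centre for white->non-white
hsv=cv2.cvtColor(im,cv2.COLOR_BGR2HSV)
m=((hsv[...,2]>150)&(hsv[...,1]<50)).astype(np.uint8)
P=[]
for a in np.radians(np.arange(0,360,3)):
    for r in np.arange(85,55,-.5):
        u,v=298+r*np.cos(a),274+r*np.sin(a)
        if m[int(round(v)),int(round(u))]: P.append(cast(p,u,v,22)[:2]);break
P=np.array(P)
s=least_squares(lambda x:np.hypot(*(P-x[:2]).T)-x[2],[*P.mean(0),150],loss='soft_l1',f_scale=1.5)
print(len(P),s.x,np.median(abs(s.fun)))
c=s.x[:2]
print('knob px',proj(p,[*c,130]),'axis38',proj(p,[*c,38]))
for n,(u,v,z) in dict(pillar=(290,187,145),housing=(307,350,40)).items():
    X=cast(p,u,v,z)[:2]-c;print(n,X,np.hypot(*X),np.degrees(np.arctan2(X[1],X[0])))
cv2.imwrite("pics/crop0.png",cv2.resize(im[150:370,200:400],None,fx=2.7,fy=2.7,interpolation=cv2.INTER_CUBIC))
q=manip.camera_params("side");print(proj(q,[*c,130]))
E
```

```text
118 [535.33611856   4.8207366  163.11352152] 7.606384235289241
knob px [306.98096664 264.18239665] axis38 [306.60489814 269.58784116]
pillar [148.53815726  33.42819327] 152.25317161316312 12.68299308660977
housing [-164.27421169   -1.23123015] 164.27882564302018 -179.57057794067362
[289.52706549 236.96372339]
```

View pics/crop0.png

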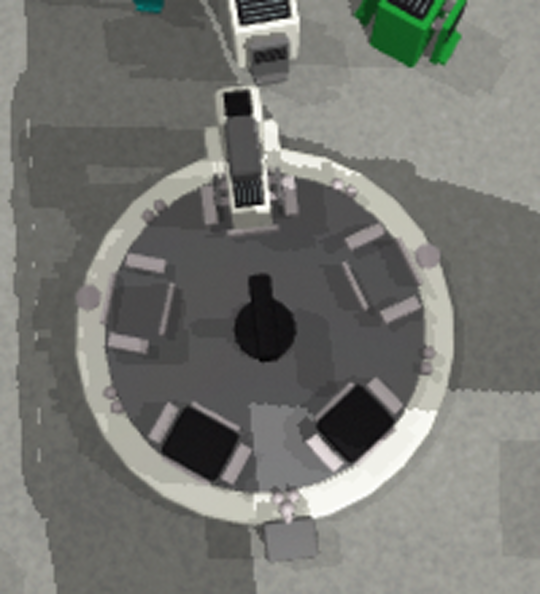

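The crop shows the cassette under the head at about (291,222). The knob bar points at the pillar, whose top is at about (288,188), and the roller housing is at about (307,349). The rim fit picked up table pixels, so I'll refit with edge gradients.

```bash
python3 - <<'E'
from h import *
from cell import manip
from scipy.optimize import least_squares
from scipy.ndimage import map_coordinates as mc
p=manip.camera_params("top");im=cv2.imread("pics/top0.png");g=cv2.GaussianBlur(im,(3,3),0)[...,2].astype(float)
P=[]
r=np.arange(65,76,.25)
for a in np.radians(np.arange(0,360,3)):
    u,v=298+r*np.cos(a),273.5+r*np.sin(a)
    d=np.gradient(mc(g,[v,u],order=1));i=d.argmin()
    if d[i]<-6:P.append(cast(p,u[i],v[i],22)[:2])
P=np.array(P)
s=least_squares(lambda x:np.hypot(*(P-x[:2]).T)-x[2],[*P.mean(0),150],loss='soft_l1',f_scale=1.)
c=s.x[:2];print(len(P),s.x,np.median(abs(s.fun)))
print('knob px',proj(p,[*c,130]))
for n,(u,v,z) in dict(pillar=(288.1,188.1,145),housing=(307.8,350,40),knobend=(296.2,252.5,130),cass=(291.7,220.5,108)).items():
    X=cast(p,u,v,z)[:2]-c;print(n,X,np.hypot(*X),np.degrees(np.arctan2(X[1],X[0])))
q=manip.camera_params("side");print(proj(q,[*c,130]))
E
```

```text
104 [530.72685416  23.20294525 148.21133451] 0.34714690935486203
knob px [297.36741339 266.54640563]
pillar [150.92144608  18.70642859] 152.07634055535212 7.065667261423095
housing [-159.66380426  -21.23918058] 161.07027404973473 -172.4227491464768
knobend [27.13974097  2.407437  ] 27.246307875696292 5.06916736720621
cass [94.66596161 12.06662008] 95.43190037031901 7.264049031443807
[286.10368722 230.66432901]
```

```bash
cat >> h.py <<'E'
def go(X,yawdeg):
    from cell import manip
    s=manip.read_state();T=R.from_euler('xyz',s['eef_rot'])
    d=T.inv().apply(np.array(X)-s['eef_pos'])/10
    y=np.degrees(s['eef_rot'][2]);dy=(yawdeg-y+180)%360-180
    print('clock',s['clock'],'pos',s['eef_pos'].round(1),'yaw',y.round(1),'shift',d.round(2),'roll',round(-dy/5,2),'J6',s['joints'][5].round(2),'F',s['wrist_force'].round(1))
E
python3 -c "
from h import *
go([530.7,23.2,190],100)"
```

```text
clock 0.1 pos [ 121.  -536.3  218.9] yaw 12.7 shift [ 52.28 -45.56   2.95] roll -17.46 J6 -0.07 F [0.2 0.9 0.1]
```

```bash
python3 -m creep '[[1,[52.3,-45.5,2.9],-17.4],[1,[52.3,-45.5,2.9],-17.4],[1,[52.3,-45.5,2.9],-17.4],[1,[52.3,-45.5,2.9],-17.4],[1,[52.3,-45.5,2.9],-17.4],[1,[52.3,-45.5,2.9],-17.4],[1,[52.3,-45.5,2.9],-17.4],[1,[52.3,-45.5,2.9],-17.4],[1,[52.3,-45.5,2.9],-17.4],[1,[52.3,-45.5,2.9],-17.4],[1,[52.3,-45.5,2.9],-17.4],[1,[52.3,-45.5,2.9],-17.4]]'
python3 -c "
from h import *
go([530.7,23.2,190],187.2)"
```

```text
clock: 1.3
eef_pos: [476.4, -51.1, 194.2]
eef_rot: [-3.142, 0.0, 1.741]
wrist_force: [0.0, -0.4, -0.4]
finger_gap: 93.9
finger_force: 0.0
clock 1.3 pos [476.4 -51.1 194.2] yaw 99.8 shift [6.4  6.61 0.42] roll -17.49 J6 -0.35 F [ 0.  -0.4 -0.4]
```

```bash
python3 -m creep '[[1,[6.4,6.6,0.4],-17.5],[1,[6.4,6.6,0.4],-17.5],[1,[6.4,6.6,0.4],-17.5],[1,[6.4,6.6,0.4],-17.5],[1,[6.4,6.6,0.4],-17.5],[1,[6.4,6.6,0.4],-17.5],[1,[6.4,6.6,0.4],-17.5],[1,[6.4,6.6,0.4],-17.5],[1,[6.4,6.6,0.4],-17.5],[1,[6.4,6.6,0.4],-17.5],[1,[6.4,6.6,0.4],-17.5],[1,[6.4,6.6,0.4],-17.5]]'
python3 - <<'E'
from h import *
from cell import manip
go([530.7,23.2,112],187.2)
p=manip.camera_params("wrist");print(p)
cv2.imwrite("pics/w1.png",manip.camera("wrist")[:,:,::-1])
for a in (0,30,-30):
  t=np.radians(7.2);print(proj(p,[530.7+a*np.cos(t),23.2+a*np.sin(t),130]))
E
```

```text
clock: 2.5
eef_pos: [529.8, 21.0, 190.2]
eef_rot: [3.141, -0.0, -3.019]
wrist_force: [-0.9, 0.1, 0.0]
finger_gap: 93.9
finger_force: 0.0
clock 2.5 pos [529.8  21.  190.2] yaw -173.0 shift [-0.12  0.2   7.82] roll -0.03 J6 -1.72 F [-0.9  0.1  0. ]
{'fovy': 65.72423323836904, 'cx': 323.2645366576308, 'cy': 238.2498695177019, 'origin': array([454.11214637,  11.40142435, 355.67703042]), 'attitude': array([ 2.87962705e+00, -4.04951116e-04,  1.69414173e+00])}
[326.68998561 263.79799733]
[326.68683395 306.78636049]
[326.69334995 217.90873508]
```

View pics/w1.png

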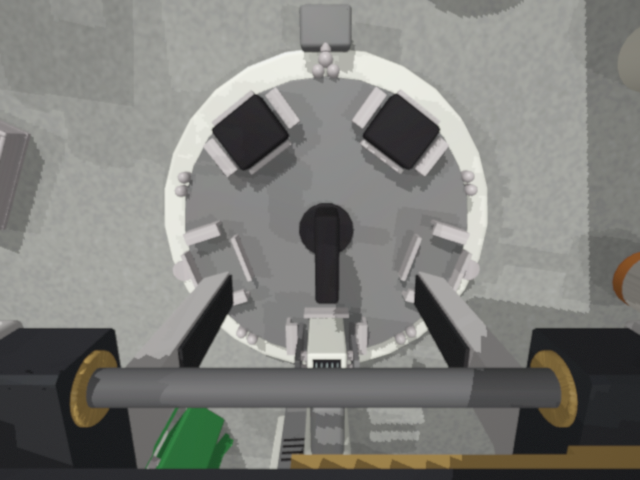

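The wrist view shows the bar knob from (327,205) to (327,303), centred across the gripper and aligned with the pads. That agrees with my prediction, so I'll descend and grip.

```bash
python3 -m creep '[[1,[0,0.2,4],0],[1,[0,0.2,7.8],0],[1,[0,0.2,7.8],0],[-1,[0,0.2,7.8],0],[-1,[0,0.2,7.8],0],[-1,[0,0.2,7.8],0],[-1,[0,0.2,7.8],0],[-1,[0,0.2,7.8],0],[-1,[0,0.2,7.8],0],[-1,[0,0.2,7.8],0],[-1,[0,0.2,7.8],0],[-1,[0,0.2,7.8],0]]' 40
python3 -c "
from h import *
go([530.7,23.2,112],115.2)"
```

```text
clock: 3.75
eef_pos: [529.6, 23.0, 112.3]
eef_rot: [3.142, -0.0, -3.016]
wrist_force: [0.0, 0.7, -0.0]
finger_gap: 25.4
finger_force: 0.0
clock 3.75 pos [529.6  23.  112.3] yaw -172.8 shift [-0.11  0.    0.03] roll 14.4 J6 -1.72 F [ 0.   0.7 -0. ]
```

```bash
python3 -m creep '[[-1,[0,0,0],0],[-1,[0,0,0],0],[-1,[0,0,0],0],[-1,[0,0,0],0],[-1,[0,0,0],0.5],[-1,[0,0,0],1],[-1,[0,0,0],1.7],[-1,[0,0,0],2.4],[-1,[0,0,0],3.1],[-1,[0,0,0],3.8],[-1,[0,0,0],4.4],[-1,[0,0,0],4.4]]' 40
python3 - <<'E'
from h import *
from cell import manip
go([529.7,23,112],115.2)
print(manip.read_state()['moment'])
E
```

```text
clock: 4.95
eef_pos: [529.6, 23.5, 112.3]
eef_rot: [3.141, -0.0, 2.882]
wrist_force: [0.8, 6.5, -0.5]
finger_gap: 15.9
finger_force: 40.0
clock 4.95 pos [529.6  23.5 112.3] yaw 165.1 shift [-0.02 -0.04  0.03] roll 9.98 J6 -1.34 F [ 0.8  6.5 -0.5]
[ 1.03886623 -0.1910299   0.16491434]
```

```bash
python3 -m creep '[[-1,[0,0,0],0.6],[-1,[0,0,0],1.4],[-1,[0,0,0],2.3],[-1,[0,0,0],3.2],[-1,[0,0,0],4.1],[-1,[0,0,0],5],[-1,[0,0,0],5.9],[-1,[0,0,0],6.8],[-1,[0,0,0],7.7],[-1,[0,0,0],8.6],[-1,[0,0,0],9.4],[-1,[0,0,0],9.9]]'
python3 -m creep '[[-1,[0,0,0],0.1],[-1,[0,0,0],0.1],[-1,[0,0,0],0.1],[-1,[0,0,0],0.1],[-1,[0,0,0],0.1]]'
python3 - <<'E'
from h import *
from cell import manip
go([529.7,23,112],115.2)
print(manip.read_state()['moment'])
p=manip.camera_params("wrist")
cv2.imwrite("pics/w2.png",manip.camera("wrist")[:,:,::-1])
E
```

```text
clock: 6.15
eef_pos: [530.2, 24.0, 112.3]
eef_rot: [3.14, -0.001, 2.019]
wrist_force: [7.3, 10.0, -3.5]
finger_gap: 15.6
finger_force: 40.0
clock: 6.65
eef_pos: [530.2, 24.0, 112.4]
eef_rot: [3.14, -0.001, 2.012]
wrist_force: [6.0, 10.3, -4.2]
finger_gap: 15.6
finger_force: 40.0
clock 6.65 pos [530.2  24.  112.4] yaw 115.3 shift [-0.07 -0.09  0.04] roll 0.02 J6 -0.47 F [ 6.  10.3 -4.2]
[ 1.76911208 -0.97353342  0.03911242]
```

View pics/w2.png

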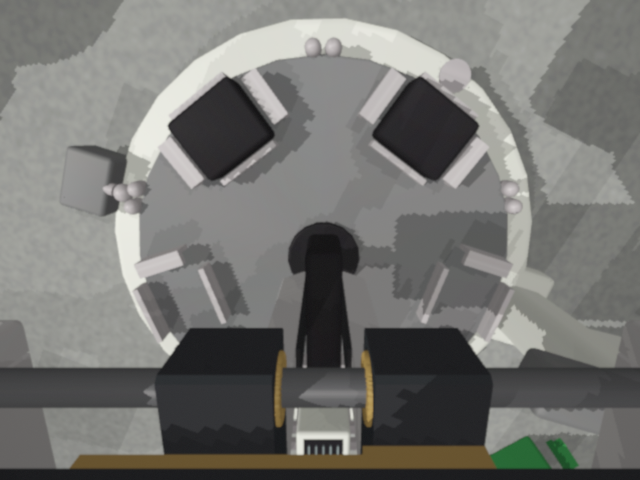

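The roller at (125,190) sits between a ball pair, and the cassette stays aligned with the bar at (323,440). The carousel is at rest in the new stop, so I'll release the knob and rise.

```bash
python3 -m creep '[[-1,[0,0,0],0],[1,[0,0,0],0],[1,[0,0,0],0],[1,[0,0,0],0],[1,[0,0,0],0],[1,[0,0,0],0],[1,[0,0,-2],0],[1,[0,0,-5],0],[1,[0,0,-8],0],[1,[0,0,-8],0],[1,[0,0,-8],0]]'
python3 - <<'E'
from h import *
from cell import manip
c=np.array([530.6,24]);t=np.radians(-64.8);e=np.array([np.cos(t),np.sin(t)]);n=np.array([-e[1],e[0]])
go([*(c+100*e),80],115.2)
p=manip.camera_params("wrist")
cv2.imwrite("pics/w3.png",manip.camera("wrist")[:,:,::-1])
for r,a in((100,0),(80,15),(80,-15),(120,15),(120,-15)):print(r,a,proj(p,[*(c+r*e+a*n),108]))
for r in(30,-30):print('bar',r,proj(p,[*(c+r*e),130]))
E
```

```text
clock: 7.8
eef_pos: [529.6, 23.0, 192.4]
eef_rot: [3.141, 0.0, 2.011]
wrist_force: [0.7, -0.7, -0.8]
finger_gap: 91.8
finger_force: 0.0
clock 7.8 pos [529.6  23.  192.4] yaw 115.2 shift [-9.94  0.12 11.24] roll 0.0 J6 -0.47 F [ 0.7 -0.7 -0.8]
100 0 [326.19352376 373.21953488]
80 15 [346.06322362 350.19368068]
80 -15 [306.45664496 350.20443852]
120 15 [345.22690115 395.41428103]
120 -15 [307.0262663  395.43136893]
bar 30 [326.76065199 301.66519707]
bar -30 [327.04623367 212.98061148]
```

View pics/w3.png

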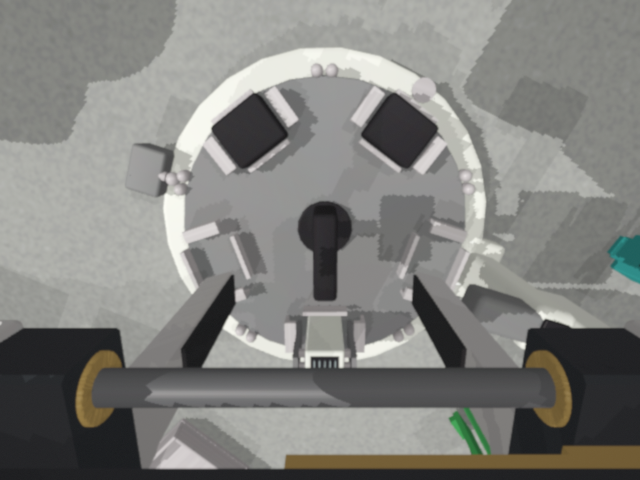

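The cassette top is at about (324,362) with its catches on both sides. It lies along the bar, about 1.5 px left of my prediction, so no sideways shift is needed. I'll move out over it and check from there.

```bash
python3 -m creep '[[1,[-4.5,0,0],0],[1,[-9,0,0],0],[1,[-9.9,0,0],0],[1,[-9.9,0,3],0],[1,[-9.9,0,4],0],[1,[-9.9,0,4],0],[1,[-9.9,0,4],0]]'
python3 - <<'E'
from h import *
from cell import manip
c=np.array([530.6,24]);t=np.radians(-64.8);e=np.array([np.cos(t),np.sin(t)]);n=np.array([-e[1],e[0]])
go([*(c+100*e),80],115.2)
p=manip.camera_params("wrist")
cv2.imwrite("pics/w4.png",manip.camera("wrist")[:,:,::-1])
for r,a in((80,15),(80,-15),(120,15),(120,-15)):print(r,a,proj(p,[*(c+r*e+a*n),108]))
E
```

```text
clock: 8.55
eef_pos: [571.8, -66.1, 152.8]
eef_rot: [-3.142, -0.0, 2.011]
wrist_force: [0.2, -0.8, 0.9]
finger_gap: 94.0
finger_force: 0.0
clock 8.55 pos [571.8 -66.1 152.8] yaw 115.2 shift [-0.09  0.1   7.28] roll 0.01 J6 -0.62 F [ 0.2 -0.8  0.9]
80 15 [352.53269613 238.07961068]
80 -15 [301.32659357 238.03096919]
120 15 [351.12849048 301.04596715]
120 -15 [302.24488719 301.00790121]
```

View pics/w4.png

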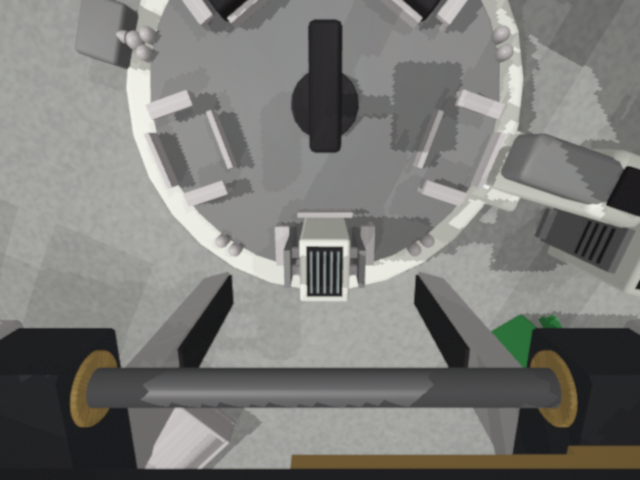

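The cassette top spans u 300–348 and v 240–301, centred between the fingers to within about 1 mm. The open fingers clear the read head, so I'll descend and pinch.

```bash
python3 -m creep '[[1,[0,0,2.5],0],[1,[0,0,5],0],[1,[0,0,6.5],0],[1,[0,0,7.2],0],[1,[0,0,7.2],0],[1,[0,0,7.2],0]]' 40
python3 -m creep '[[-1,[0,0,0],0],[-1,[0,0,0],0],[-1,[0,0,0],0],[-1,[0,0,0],0],[-1,[0,0,0],0],[-1,[0,0,0],0],[-1,[0,0,0],0],[-1,[0,0,0],0],[-1,[0,0,0],0],[-1,[0,0,0],0],[-1,[0,0,0],0],[-1,[0,0,0],0]]' 40
```

```text
clock: 9.2
eef_pos: [572.4, -66.6, 81.5]
eef_rot: [3.14, 0.001, 2.011]
wrist_force: [-0.2, -0.7, 0.1]
finger_gap: 94.4
finger_force: 0.0
clock: 10.4
eef_pos: [572.0, -66.6, 81.0]
eef_rot: [3.141, 0.0, 2.011]
wrist_force: [-0.8, 0.8, 4.2]
finger_gap: 35.1
finger_force: 40.1
```

```bash
python3 -m creep '[[-1,[0,0,0],0],[-1,[0,0,0],0],[-1,[0,0,0],0]]' 40
python3 - <<'E'
from cell import manip
import cv2
cv2.imwrite("pics/w5.png",manip.camera("wrist")[:,:,::-1])
s=manip.read_state();print(s['finger_gap'],s['wrist_force'],s['moment'])
E
```

```text
clock: 10.7
eef_pos: [572.0, -66.6, 80.9]
eef_rot: [3.141, 0.0, 2.011]
wrist_force: [-0.8, 0.4, 5.3]
finger_gap: 35.3
finger_force: 40.1
34.92081695918055 [-0.9536375   0.95089728  6.31134123] [ 0.11682348  0.21880387 -0.08118673]
```

View pics/w5.png

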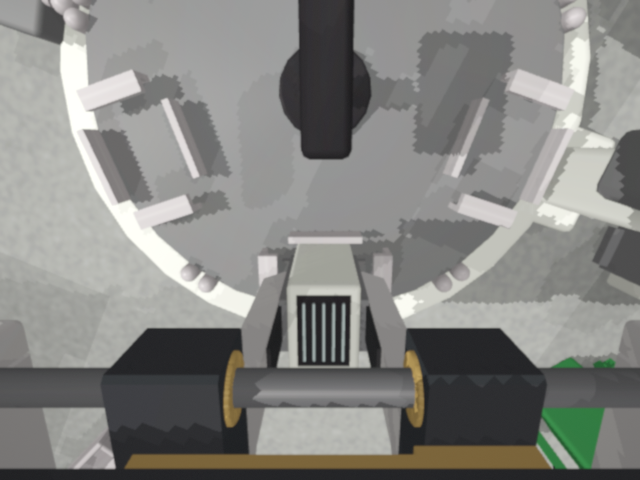

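The fingers press both catch plates evenly, with the cassette at about (323,330), so both catches are in. Now I'll lift straight up, slowly at first.

```bash
python3 -m creep '[[-1,[0,0,-0.3],0],[-1,[0,0,-0.6],0],[-1,[0,0,-1],0],[-1,[0,0,-1.5],0],[-1,[0,0,-2.2],0],[-1,[0,0,-3.2],0],[-1,[0,0,-4.4],0],[-1,[0,0,-5.6],0],[-1,[0,0,-6.6],0],[-1,[0,0,-7.3],0],[-1,[0,0,-7.5],0],[-1,[0,0,-7.5],0]]' 40
python3 -m creep '[[-1,[0,0,0],0],[-1,[0,0,0],0],[-1,[0,0,0],0],[-1,[0,0,0],0],[-1,[0,0,0],0]]'
python3 - <<'E'
from cell import manip
import cv2,numpy as np
a=manip.camera("side")[120:360,180:480,::-1];b=manip.camera("wrist")[:,:,::-1]
cv2.imwrite("pics/end.png",np.hstack([cv2.resize(a,(400,320)),cv2.resize(b,(400,320))]))
E
```

```text
clock: 11.95
eef_pos: [571.8, -66.6, 155.5]
eef_rot: [3.141, 0.0, 2.011]
wrist_force: [0.0, 0.3, -2.8]
finger_gap: 35.1
finger_force: 40.0
clock: 12.45
eef_pos: [571.8, -66.6, 155.3]
eef_rot: [-3.141, -0.0, 2.011]
wrist_force: [0.6, 0.4, -1.7]
finger_gap: 35.0
finger_force: 40.0
```

View pics/end.png

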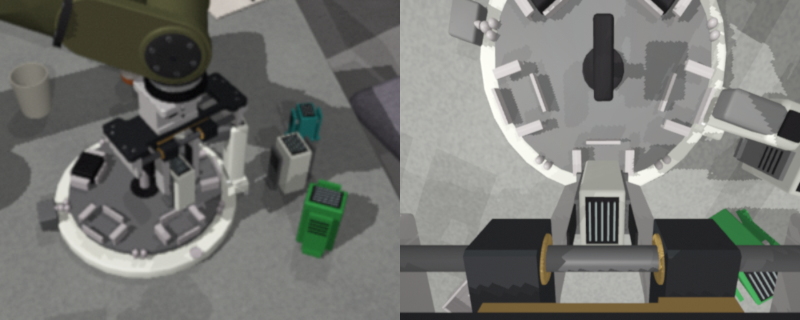

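The cassette is held upright and clear of its dock, at (183,180) in the side view and (602,215) in the wrist view. The carousel is still in its new stop, with the roller between the balls. The wrist force of about −2 N matches its weight. I'll hand in the job.

```bash
python3 -c "
from cell import manip
print(manip.sign_off())"
```

```text
the job is handed in; nothing more can be done
None
```

I turned the carousel one stop towards the tray, pinched the cassette's catches, lifted it about 7.5 cm, and handed the job in at about 12.5 s while still holding it; no verdict came back.

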